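Tip broken glass rods into the glass-waste bin

ROBOT

A 6-joint arm with a two-finger parallel gripper is mounted at the origin on the work surface. World frame = base frame: x ahead of the robot, y to its left, z up, the work surface at z = 0. Lengths are in m, angles in rad, forces in N, time in s.
With the tool pointing down it reaches from about 0.3 to 0.875 m from the base axis. Payload 6.4 kg.
Tool frame: the origin (TCP) lies midway between the tips of the shut fingers; the grasp point (between the pads) lies 19 mm behind it; z points along the fingers, y is the direction in which the jaws open and shut (so a half turn about z gives the same grasp; the last joint's range is limited). The gripper opens to 85 mm and grips with 20 to 120 N. Pads are 22 mm wide; open, the fingers measure 114 mm over their backs; the gripper's body (76 mm by 85 mm) begins 54 mm behind the grasp point. The pads swing forward as they close: fully open they stand 13 mm farther back than shut.
Start: joints at [0.949, 0.181, 1.607, -0, 1.354, -0.206], TCP at [0.232, 0.526, 0.231] pointing down, gripper open.
Joint ranges: [-2.99, 2.99], [-0.89, 2.07], [0.3, 2.58], [-1.14, 4.28], [0, 2.63], [-3.12, 3.12]. Speed limits (rad/s): [2.57, 2.57, 3.01, 3.14, 3.14, 3.14].

INTERFACE

Orientations are given as [roll, pitch, yaw] about the fixed x, y, z axes, in that order (R = Rz(yaw) Ry(pitch) Rx(roll)).
In Python, from station import r gives the robot as it stands.
- The arm moves only by the tool servo_tool, never from a script. Its argument "series" is a list of rows, each a list of 4 numbers: the shift along the tool's x, y, z in m, then the turn about the tool's z in rad. In form: [[dx, dy, dz, spin], ...]. A call has 1 to 8 rows; each row is the pose to reach, as a shift and turn from the pose commanded when the call began, along the tool's axes at that moment; what a row does not reach only later rows make up. A row lasts 1/10 s, in which the tool goes at most 50 mm and 8.59 degrees, less where a joint would pass 70% of its speed; a pose out of reach is approached as far as the arm can. A call with a gripper value outside its range is refused whole. "claw" is the opening, from 0 (shut) to 1 (fully open), set as the call begins (left out, the last holds). The fingers move at their own pace and stop on an object; "newtons" is the grip in N (left out, the last holds). Time passes only in rows, so rows that repeat a pose let the fingers close. It gives the time, the measured TCP pose, the force and the opening at its end, in the units of the state.
- r.get_state(): the state, without advancing time (a new reading comes with each control period).
- r.camera(name): name is "scene" or "top" or "wrist"; returns a dict with "color" (384x512x3 uint8, red, green, blue), "fx", "fy", "cx", "cy" (pixels), "k1" (the pictures are not rectified: a ray, as slopes to the right and down, at radius r is drawn at 1 + k1 r^2 times it, then the intrinsics apply), "rvec" (rotation vector, rad) and "tvec" (3), from world to camera coordinates, as OpenCV has them. Camera axes: x right, y down, z forward; pixel columns grow to the right and rows downward; lengths in m; the calibration is good to about 2 mm. A picture is of the moment at which its call begins. There is no depth.
- r.sign_off(): hands the job in, once; it reports no verdict.
Trained networks look in the newest picture that a camera, given by its name, has taken for a name from the list of things; names that differ only in an ending like _2 or _b are one class to them, and where a whole thing is asked for, a point or a joint stands for the part that bears it (a point fixed in the world has none). Each returns a list of dicts, best first, with "conf" (0 to 1); they miss things now and then, are a little off and sometimes report something else, mostly with a low value. They report only what shows in the picture. A call takes as long as a camera call. They do not tell look-alikes from the thing itself.
- r.trace(camera, target): "mask" (384x512 bool, what is visible of it).
- r.mark_of(camera, target): "centre" ([x, y, z] in m, in world coordinates, good to about 4 mm: a listed point, or the origin of a listed thing).
The state is a dict: "time_s": time; "joint_pos": joint angles; "joint_velocities": joint speeds; "joint_efforts": joint torques, N m; "position": TCP position; "ee_rot": TCP orientation; "contact_force": force on the tool from outside, world axes, zero at the start; "wrist_torque": the same for the moment, N m; "finger_gap": opening from 0.0 (shut) to 1.0 (fully open).
Only numpy, scipy, OpenCV 4.12 (cv2) and the standard library are available. Lean on these libraries where they do the work, as an engineer would, in place of code of your own. Each camera call takes 0.05 s, during which the arm holds its last target. There are 200 camera calls.

TASK

Tip the broken glass rods out of the bench pan through the slot of the glass-waste bin, without touching the glass with the gripper. Once all four rods are inside, set the empty pan back down flat on the bench, swing the bin's hinged cover fully shut, and leave the other things on the bench where they are.

Things in the scene. Friction and masses are not known exactly. Their poses are not given: they have to be found in the camera images.
- bin: glass-waste bin, fixed to the bench: grey box 140 (its x) x 240 (its y) mm, walls and floor 4 mm, with a white lid, 148 x 248 mm, its top 170 mm above the bench. Origin: centre of the underside, z up. In the lid's middle is one slot, 188 mm along y, 36 mm along x. The cover, hinged at the slot's -x side, stands open there at the start as a backstop; the slot is free from +x
- slot (a point): centre of the slot, at the height of the lid's top face; its axes are the bin's
- cover (a joint): angle of the bin's steel cover: 0 = shut, flat on the lid over the slot; about 1.57 = upright; stop at 1.92 (leaning back to the bin's -x). The hinge is stiff: the cover stays at any angle where it is left and takes a push of about 2 N near its free edge to move
- cover_hinge (a point): middle of the cover's hinge line, which runs along the bin's y, 20.5 mm to the -x side of the slot's centre and 172 mm above the bench; its axes are the bin's
- cover_edge (a point): middle of the cover's long free edge, 52 mm from the hinge line; moves with the cover, a plate 204 mm long (along the hinge) and 4 mm thick with a finger tab, 44 mm wide, sticking out 12 mm beyond this point. x axis: from hinge to free edge; z axis: out of the outer face (upper when shut)
- pan: loose sheet-metal pan, 0.3 kg, 166 mm wide (its y), 100 mm deep (its x), floor 3 mm thick. Origin: middle of the underside, z up. At -x the floor rises 6 mm over the last 24 mm to the open pouring lip, inner width 160 mm; side walls 20 mm high; at +x a back wall with a black grip bar on top. The rods lie side by side along its y; tipped lip-down by about 40 degrees they roll out over the lip
- pan_grip (a point): centre of the pan's grip bar, 44.5 mm to the +x of the pan's origin and 58 mm above its underside; the bar is 14 mm thick (pan's x), 100 mm long (pan's y), from 42 to 74 mm high; take it from above, closing along the pan's x
- pan_lip (a point): middle of the pouring lip's top edge, 48 mm to the -x of the pan's origin and 9 mm above its underside
- rod0: greenish glass rod, 8 mm thick, 150 mm long, 17 g; origin at its middle, its y axis along the rod
- rod1: greenish glass rod, 8 mm thick, 150 mm long, 17 g; origin at its middle, its y axis along the rod
- rod2: broken greenish glass rod, 8 mm thick, 140 mm long, 16 g; origin at its middle, its y axis along the rod
- rod3: broken greenish glass rod, 8 mm thick, 140 mm long, 16 g; origin at its middle, its y axis along the rod
- amber_bottle: bystander: amber reagent bottle, 92 mm wide, 200 mm high; origin under its centre
- clear_bottle: bystander: clear bottle with a screw cap, 86 mm wide, 180 mm high; origin under its centre
- beaker: bystander: glass beaker, 70 mm wide, 90 mm high; origin under its centre
- vial_rack: bystander: black vial rack 70 x 130 mm, 52 mm high with its vials; origin under its centre
- molecule: bystander: ball-and-stick molecule model lying flat, about 115 mm across, 18 mm high; origin under the centre of its ring
- spanner: bystander: steel spanner 130 mm long lying along its x; origin under its middle
- sample_jar: bystander: small amber jar, 40 mm wide, 55 mm high; origin under its centre
Things that resemble listed ones, but are neither listed nor needed, are in the scene too. What is shaped like the pan but red or turquoise is not meant.

How it is judged:
On the way:
1. all four rods have gone through the slot and lie inside the bin (z of each of rod0, rod1, rod2, rod3 in the frame of bin below 0.1 m and x of rod0 in the frame of bin between -0.07 and 0.07 m and y of rod0 in the frame of bin between -0.12 and 0.12 m and x of rod1 in the frame of bin between -0.07 and 0.07 m and y of rod1 in the frame of bin between -0.12 and 0.12 m and x of rod2 in the frame of bin between -0.07 and 0.07 m and y of rod2 in the frame of bin between -0.12 and 0.12 m and x of rod3 in the frame of bin between -0.07 and 0.07 m and y of rod3 in the frame of bin between -0.12 and 0.12 m), for 0.2 s.
At the end, for the whole second after the job is handed in: All four rods lie inside the bin (middles within its walls, under 100 mm above its underside); the cover is shut (under 0.07 rad, a gap under 4 mm at its edge); the pan stands flat on the bench itself (tilt under 0.08 rad, underside under 8 mm up), released and at rest (all of step 1 and value of joint cover below 0.07 rad and angle between pan's own z axis and vertical below 0.08 rad and height (world z) of pan below 0.008 m and linear speed of pan below 0.02 m/s); the robot touches nothing.
It fails at once if the gripper's fingers touch the glass (contact force between the fingers and rod0 above 0.5 N or contact force between the fingers and rod1 above 0.5 N or contact force between the fingers and rod2 above 0.5 N or contact force between the fingers and rod3 above 0.5 N).
It fails at once if another thing on the bench is moved by more than 30 mm or tipped over (distance of any of amber_bottle, clear_bottle, beaker, vial_rack, molecule, spanner, sample_jar from where it was at the start of the episode above 0.03 m or angle between any of amber_bottle, clear_bottle, beaker, sample_jar's own z axis and vertical above 0.5 rad).
It also fails if it takes over 69 s, if anything falls off the work surface, if the arm or the gripper's body presses on something with over 40 N, if the wrist force passes 120 N, or if a joint passes its speed limit or range.

## Working session

There is one attempt and no reset: what is moved stays moved. The work goes in short steps, Python scripts to look and compute and a tool call to move; the robot and the scene stay as the last step left them, time stands still between calls to the robot, and variables do not carry over. Pictures are saved under pics/ and viewed, about 8 in all and at most 12, crops included, and the job is handed in when it is done.

Besides the shell and the picture viewer there is one more tool, called after "Call:" as name(argument=value, ...) on one line, values as JSON. servo_tool: Moves the arm, as the interface text tells. Its arguments: {"type":"object","properties":{"series":{"type":"array","items":{"type":"array","items":{"type":"number"}}},"claw":{"type":"number"},"newtons":{"type":"number"}},"required":["series"]}

```bash
ls; mkdir -p pics
cat > h.py <<'E'
import numpy as np, cv2
from scipy.spatial.transform import Rotation as R
from station import r
def proj(c,p):
    p=np.atleast_2d(np.asarray(p,float)); X=cv2.Rodrigues(np.array(c["rvec"],float))[0]@p.T+np.array(c["tvec"],float).reshape(3,1)
    s=X[:2]/X[2]; k=1+c["k1"]*(s**2).sum(0); return np.c_[c["fx"]*s[0]*k+c["cx"],c["fy"]*s[1]*k+c["cy"]]
def unproj(c,uv,z):
    Rm=cv2.Rodrigues(np.array(c["rvec"],float))[0]; K=np.array([[c["fx"],0,c["cx"]],[0,c["fy"],c["cy"]],[0,0,1]])
    s0=np.array([(uv[0]-c["cx"])/c["fx"],(uv[1]-c["cy"])/c["fy"]]); s=s0.copy()
    for _ in range(20): s=s0/(1+c["k1"]*(s@s))
    d=Rm.T@np.array([*s,1]); o=-Rm.T@np.array(c["tvec"],float).ravel(); return o+d*(z-o[2])/d[2]
def save(name,c): cv2.imwrite("pics/"+name,cv2.cvtColor(c["color"],cv2.COLOR_RGB2BGR))
def Rt(s): return R.from_euler('xyz',s["ee_rot"]).as_matrix()
E
python3 - <<'E'
from h import *
s=r.get_state(); print({k:np.round(v,3).tolist() for k,v in s.items()})
for n in ["scene","top"]:
    c=r.camera(n); save(n+"0.png",c)
    for t in ["bin","slot","cover_hinge","cover_edge","pan","pan_grip","pan_lip","rod0","amber_bottle","clear_bottle","beaker","vial_rack","molecule","spanner","sample_jar"]:
        print(n,t,[(round(d["conf"],2),np.round(d["centre"],3).tolist(),proj(c,d["centre"])[0].astype(int).tolist()) for d in r.mark_of(n,t)][:4])
a=cv2.imread("pics/scene0.png");b=cv2.imread("pics/top0.png")
E
```

```text
pics
{'time_s': 0.0, 'joint_pos': [0.949, 0.182, 1.608, -0.0, 1.354, -0.206], 'joint_velocities': [-0.001, -0.001, 0.001, 0.001, -0.002, 0.0], 'joint_efforts': [-0.002, -44.487, -35.134, -0.0, 0.009, 0.0], 'position': [0.232, 0.526, 0.23], 'ee_rot': [-3.14, -0.0, 2.726], 'contact_force': [0.167, 0.668, -0.785], 'wrist_torque': [0.052, 0.03, -0.041], 'finger_gap': 1.003}
scene bin [(0.93, [0.494, -0.251, -0.002], [151, 219])]
scene slot [(0.82, [0.493, -0.254, 0.166], [139, 188]), (0.16, [0.531, 0.202, 0.008], [296, 207])]
scene cover_hinge [(0.7, [0.476, -0.254, 0.172], [138, 182])]
scene cover_edge [(0.71, [0.465, -0.261, 0.217], [132, 169])]
scene pan [(0.97, [0.332, 0.202, 0.002], [283, 160]), (0.7, [0.543, 0.456, 0.001], [374, 201]), (0.68, [0.31, 0.511, -0.0], [367, 144]), (0.62, [0.556, 0.237, 0.002], [309, 214])]
scene pan_grip [(0.86, [0.565, 0.492, 0.06], [393, 195]), (0.86, [0.349, 0.532, 0.059], [381, 141]), (0.85, [0.584, 0.276, 0.061], [326, 209]), (0.82, [0.307, 0.237, 0.056], [292, 143])]
scene pan_lip [(0.79, [0.513, 0.416, 0.007], [360, 194]), (0.7, [0.36, 0.164, 0.0
[... 1627 characters left out ...]
0.559, 0.238, 0.01], [198, 191]), (0.53, [0.569, 0.256, 0.007], [193, 188]), (0.53, [0.761, -0.177, -0.004], [328, 135]), (0.5, [0.69, -0.345, 0.002], [380, 157])]
top amber_bottle [(0.9, [0.764, 0.006, -0.002], [272, 132])]
top clear_bottle [(0.74, [0.713, 0.346, 0.0], [168, 145]), (0.43, [0.496, -0.248, 0.172], [368, 208])]
top beaker [(0.56, [0.69, -0.345, -0.001], [379, 157])]
top vial_rack [(0.98, [0.762, -0.18, -0.002], [329, 135])]
top molecule [(0.57, [0.76, 0.162, 0.0], [225, 132]), (0.37, [0.426, 0.003, -0.002], [272, 236])]
top spanner [(0.6, [0.426, 0.002, -0.003], [272, 236])]
top sample_jar [(0.6, [0.763, -0.181, -0.003], [329, 134]), (0.52, [0.635, 0.003, -0.001], [273, 171])]
```

```bash
python3 -c "
import cv2
a=cv2.imread('pics/scene0.png');b=cv2.imread('pics/top0.png')
cv2.imwrite('pics/both0.png',cv2.resize(b,(800,600)))
cv2.imwrite('pics/s0.png',cv2.resize(a,(800,600)))"
```

```text
(no output)
```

View pics/both0.png

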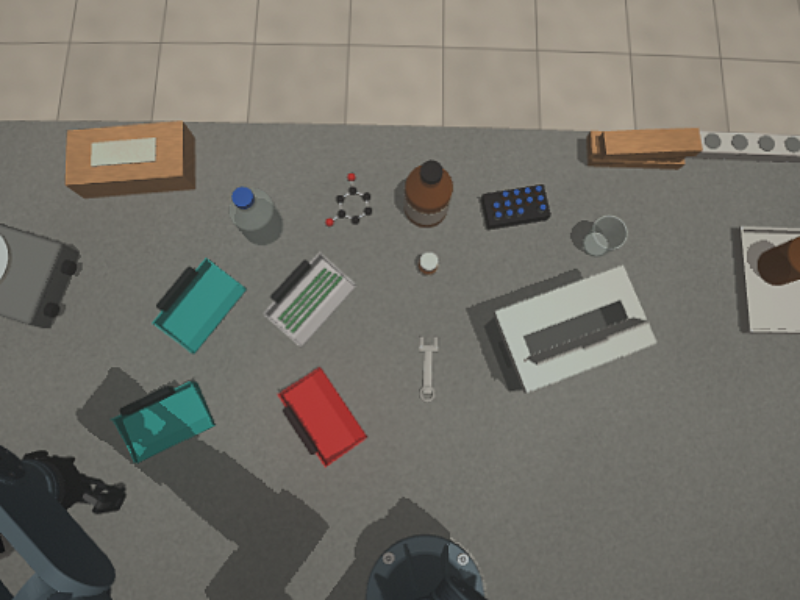

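View pics/s0.png

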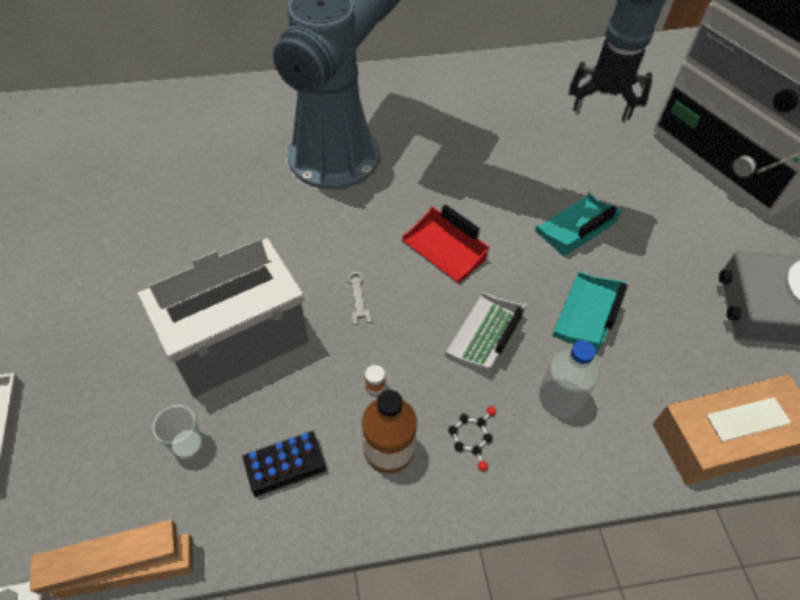

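The top view shows the grey pan with the green rods at about px (310,298), bar on its upper left. The bin is at (575,330) with its cover standing open, leaning to -x. Next I fit the lid and cover geometry.

```bash
cat >> h.py <<'E'
def w2t(s,d): return np.round(Rt(s).T@np.asarray(d),4)
E
python3 - <<'E'
from h import *
from scipy.optimize import least_squares
cs={n:r.camera(n) for n in ["scene","top"]}
for n,c in cs.items():
    t=r.trace(n,"bin")[0]; m=t["mask"]; hsv=cv2.cvtColor(c["color"],cv2.COLOR_RGB2HSV)
    w=((hsv[...,2]>170)&(hsv[...,1]<50)&m).astype(np.uint8)
    cnt=max(cv2.findContours(w,0,2)[0],key=cv2.contourArea)
    P=np.array([unproj(c,p[0],0.17)[:2] for p in cnt],np.float32)
    q=cv2.minAreaRect(P); print(n,t["conf"],w.sum(),q, cv2.boxPoints(q).round(3).tolist())
    tp=r.trace(n,"pan")
    for k in tp[:5]:
        v,u=np.nonzero(k["mask"]); print("pan",round(k["conf"],2),u.mean(),v.mean(),c["color"][v,u].mean(0).round())
E
cat > /dev/null
```

```text
scene 0.86 2075 ((0.49239981174468994, -0.24875758588314056), (0.14892372488975525, 0.24930699169635773), 20.86553192138672) [[0.3779999911785126, -0.1589999943971634], [0.46700000762939453, -0.3919999897480011], [0.6060000061988831, -0.33899998664855957], [0.5180000066757202, -0.10599999874830246]]
pan 0.98 309.06849315068496 213.2223393045311 [137. 135. 131.]
pan 0.98 286.060398505604 154.2777085927771 [144.  36.  34.]
pan 0.81 377.32482269503544 198.02978723404254 [ 47. 134. 126.]
pan 0.73 369.55469422911284 143.4702842377261 [35. 91. 85.]
top 0.77 3192 ((0.4940735697746277, -0.2495628148317337), (0.14777004718780518, 0.24626420438289642), 21.137020111083984) [[0.38100001215934753, -0.16099999845027924], [0.4699999988079071, -0.39100000262260437], [0.6069999933242798, -0.33799999952316284], [0.5189999938011169, -0.1080000028014183]]
pan 0.77 196.54700854700855 191.12535612535612 [128. 128. 123.]
pan 0.74 205.3781558726674 267.1937431394072 [153.  53.  51.]
pan 0.66 104.27966101694915 268.4925224327019 [44. 96. 90.]
```

Call:
servo_tool(series=[[-0.1,0.03,0,0.15],[-0.2,0.0,0,0.22],[-0.3,-0.0,0,0.22]], claw=1)

```text
time_s: 2.2
position: [0.3713, 0.4726, 0.2314]
ee_rot: [3.141, 0.0, 2.505]
contact_force: [0.3, 0.8, 1.1]
finger_gap: 1.002
```

Call:
servo_tool(series=[[-0.048,-0.006,0,0],[-0.096,-0.012,0,0],[-0.145,-0.017,0,0],[-0.193,-0.022,0,0],[-0.24,-0.028,0,0],[-0.289,-0.033,0,0],[-0.289,-0.033,0,0],[-0.289,-0.033,0,0]])

```text
time_s: 3.0
position: [0.5837, 0.2738, 0.2308]
ee_rot: [-3.141, -0.001, 2.503]
contact_force: [-0.2, -0.1, 0.1]
finger_gap: 1.003
```

Run:
```python
from h import *
s=r.get_state(); print(s["position"],s["ee_rot"])
for n in ["wrist","top","scene"]:
    c=r.camera(n); save(n+"1.png",c)
    if n=="wrist": cv2.imwrite("pics/w1b.png",cv2.cvtColor(c["color"],cv2.COLOR_RGB2BGR))
    for t in ["pan","pan_grip","pan_lip"]:
        print(n,t,[(round(d["conf"],2),np.round(d["centre"],3).tolist(),proj(c,d["centre"])[0].astype(int).tolist()) for d in r.mark_of(n,t)][:3])
```

```text
[0.58372668 0.27380031 0.23084882] [-3.14119221e+00 -7.52644901e-04  2.50314082e+00]
wrist pan [(0.95, [0.539, 0.457, 0.0], [367, 22]), (0.89, [0.328, 0.204, 0.0], [57, 1]), (0.77, [0.558, 0.236, 0.004], [217, 157])]
wrist pan_grip [(0.69, [0.57, 0.491, 0.055], [438, 15]), (0.61, [0.585, 0.275, 0.06], [256, 167])]
wrist pan_lip [(0.98, [0.526, 0.2, 0.01], [177, 154]), (0.86, [0.357, 0.164, 0.008], [49, 50]), (0.64, [0.513, 0.42, 0.011], [327, 21])]
top pan [(0.93, [0.559, 0.236, 0.0], [199, 192]), (0.91, [0.534, 0.462, 0.006], [127, 198]), (0.9, [0.333, 0.2, 0.003], [208, 265])]
top pan_grip [(0.93, [0.3, 0.24, 0.062], [191, 276]), (0.93, [0.35, 0.534, 0.055], [93, 256]), (0.7, [0.584, 0.269, 0.058], [186, 181])]
top pan_lip [(0.89, [0.526, 0.199, 0.011], [210, 202]), (0.7, [0.357, 0.165, 0.008], [219, 257]), (0.62, [0.274, 0.486, 0.01], [112, 282])]
scene pan [(0.8, [0.33, 0.201, 0.001], [282, 160]), (0.8, [0.311, 0.511, 0.001], [367, 144]), (0.67, [0.54, 0.457, 0.002], [374, 200])]
scene pan_grip [(0.93, [0.581, 0.274, 0.062], [325, 208]), (0.73, [0.563, 0.492, 0.06], [392, 194]), (0.58, [0.351, 0.531, 0.059], [381, 141])]
scene pan_lip [(0.96, [0.267, 0.489, 0.009], [358, 134]), (0.81, [0.531, 0.2, 0.008], [296, 208]), (0.74, [0.513, 0.418, 0.008], [360, 194])]
```

View pics/w1b.png

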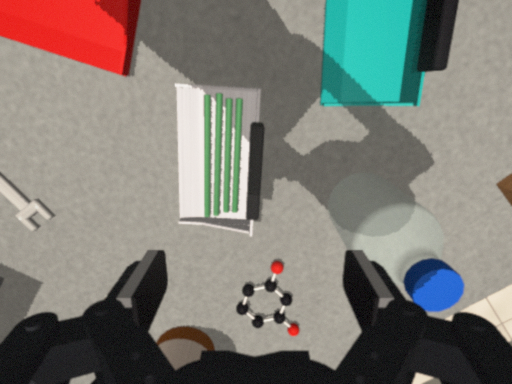

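The wrist view shows the bar upright at px (257,123)–(252,218), between the jaws, with the rods in the pan to its left. I'll unproject the bar ends for yaw.

Run:
```python
from h import *
c=r.camera("wrist"); g=c["color"].max(2)
w=np.zeros(g.shape,np.uint8); w[110:232,235:280]=(g[110:232,235:280]<45)
n,l,st,ce=cv2.connectedComponentsWithStats(w); k=1+st[1:,4].argmax(); print(st[k],ce[k])
cnt=cv2.findContours((l==k).astype(np.uint8),0,2)[0][0]
P=np.array([unproj(c,p[0],0.074)[:2] for p in cnt],np.float32); q=cv2.minAreaRect(P); B=cv2.boxPoints(q); print(q,B.round(4).tolist())
print(-cv2.Rodrigues(c["rvec"])[0].T@np.ravel(c["tvec"]))
s=r.get_state(); y=s["ee_rot"][2]; print("tool y ang",np.degrees(np.arctan2(-np.cos(y),np.sin(y))))
```

```text
[251 125  12   5  39] [256.43589744 126.66666667]
((0.5485551357269287, 0.3014295995235443), (0.010621695779263973, 0.0038063612300902605), 53.60348129272461) [[0.5439000129699707, 0.29829999804496765], [0.5468999743461609, 0.29600000381469727], [0.5532000064849854, 0.3046000003814697], [0.5501999855041504, 0.3068000078201294]]
[0.5160006  0.3230765  0.37522838]
tool y ang 53.58906901405098
```

Call:
servo_tool(series=[[0,0,0.045,0],[0,0,0.09,0],[0,0,0.135,0],[0,0,0.168,0],[0,0,0.168,0],[0,0,0.168,0]], claw=0.5)

```text
time_s: 4.25
position: [0.5833, 0.2749, 0.0636]
ee_rot: [-3.141, -0.0, 2.506]
contact_force: [0.6, -0.6, 0.9]
finger_gap: 0.5
```

Call:
servo_tool(series=[[0,0,0,0],[0,0,0,0],[0,0,0,0],[0,0,0,0],[0,0,0,0],[0,0,0,0],[0,0,0,0],[0,0,0,0]], claw=0, newtons=60)

```text
time_s: 5.05
position: [0.5851, 0.2752, 0.0666]
ee_rot: [3.138, 0.003, 2.506]
contact_force: [-1.5, -1.4, 6.1]
finger_gap: 0.14
```

Call:
servo_tool(series=[[0,0,-0.01,0],[0,0,-0.02,0],[0,0,-0.03,0],[0,0,-0.04,0],[0,0,-0.04,0],[0,0,-0.04,0]])

```text
time_s: 5.65
position: [0.5833, 0.275, 0.1037]
ee_rot: [3.141, 0.0, 2.506]
contact_force: [-0.2, 0.2, -4.7]
finger_gap: 0.139
```

Run:
```python
from h import *
s=r.get_state(); print(s["position"],s["ee_rot"],s["contact_force"],s["finger_gap"],s["wrist_torque"])
c=r.camera("scene"); im=cv2.cvtColor(c["color"],cv2.COLOR_RGB2BGR)[110:270,220:420]; cv2.imwrite("pics/lift.png",cv2.resize(im,None,fx=4,fy=4,interpolation=cv2.INTER_CUBIC)[:600])
```

```text
[0.58330002 0.27497178 0.10367024] [3.14107662e+00 4.21334126e-04 2.50583482e+00] [-0.23929109  0.21750776 -4.73003085] 0.13934904941177087 [ 0.11377418 -0.00315176 -0.00686642]
```

View pics/lift.png

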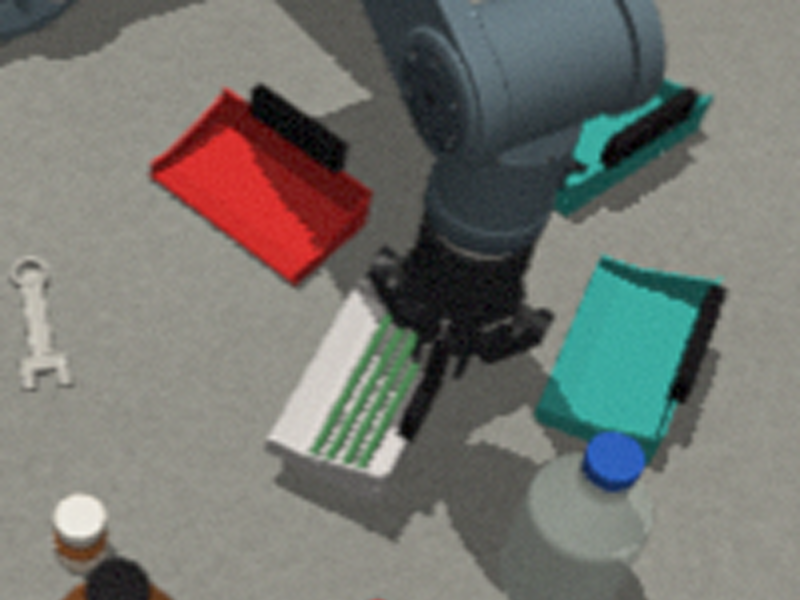

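Call:
servo_tool(series=[[0,0,-0.008,0],[0,0,-0.026,0],[0,0,-0.054,0],[0,0,-0.088,0],[0,0,-0.122,0],[0,0,-0.156,0],[0,0,-0.18,0],[0,0,-0.19,0]])

```text
time_s: 6.5
position: [0.5842, 0.2752, 0.2969]
ee_rot: [3.138, 0.003, 2.506]
contact_force: [0.7, 0.5, -4.8]
finger_gap: 0.142
```

Call:
servo_tool(series=[[-0.004,-0.005,0,0],[-0.012,-0.014,0,0],[-0.023,-0.028,0,0],[-0.039,-0.046,0,0],[-0.055,-0.066,0,0],[-0.072,-0.086,0,0],[-0.089,-0.105,0,0],[-0.106,-0.125,0,0]])

```text
time_s: 7.3
position: [0.5933, 0.1087, 0.2914]
ee_rot: [-3.139, -0.002, 2.505]
contact_force: [0.2, 0.4, -4.8]
finger_gap: 0.14
```

Call:
servo_tool(series=[[-0.017,-0.02,0,0],[-0.034,-0.04,0,0],[-0.05,-0.06,0,0],[-0.067,-0.079,0,0],[-0.084,-0.099,0,0],[-0.101,-0.119,0,0],[-0.117,-0.139,0,0],[-0.134,-0.159,0,0]])

```text
time_s: 8.1
position: [0.6061, -0.0984, 0.2914]
ee_rot: [-3.14, -0.003, 2.505]
contact_force: [0.1, 0.2, -3.2]
finger_gap: 0.143
```

Call:
servo_tool(series=[[-0.017,-0.02,0,0],[-0.032,-0.038,0,0],[-0.046,-0.054,0,0],[-0.057,-0.067,0,0],[-0.064,-0.076,0,0],[-0.068,-0.08,0,0],[-0.069,-0.082,0,0],[-0.069,-0.082,0,0]])

```text
time_s: 8.9
position: [0.6145, -0.2026, 0.2933]
ee_rot: [3.141, -0.0, 2.506]
contact_force: [-0.4, 0.4, -4.3]
finger_gap: 0.141
```

Call:
servo_tool(series=[[0,0,0,0.03],[0,0,0,0.1],[0,0,0,0.19],[0,0,0,0.29],[0,0,0,0.39],[0,0,0,0.48],[0,0,0,0.545],[0,0,0,0.569]])

```text
time_s: 9.7
position: [0.6146, -0.202, 0.2935]
ee_rot: [3.141, 0.0, 1.937]
contact_force: [-0.4, -0.2, -4.2]
finger_gap: 0.137
```

```bash
cat >> h.py <<'E'
BC=np.array([.4933,-.2491,0]); BR=R.from_euler('z',np.radians(21)).as_matrix()
def inbin(p): return np.round(BR.T@(np.asarray(p)-BC),4)
E
python3 - <<'E'
from h import *
s=r.get_state(); print(s["time_s"],inbin(s["position"]),s["ee_rot"],s["finger_gap"])
for n in ["scene","top","wrist"]:
    c=r.camera(n)
    for t in ["pan","pan_grip","pan_lip","cover_edge","cover_hinge","rod0"]:
        print(n,t,[(round(d["conf"],2),inbin(d["centre"]).tolist()) for d in r.mark_of(n,t) if d["centre"][1]<0.][:4])
    if n=="scene": im=cv2.cvtColor(c["color"],cv2.COLOR_RGB2BGR)[110:290,60:300]; cv2.imwrite("pics/stage.png",cv2.resize(im,(800,600)))
E
```

```text
9.7 [0.1302 0.0005 0.2935] [3.14133906e+00 4.11774233e-07 1.93671115e+00] 0.13742069509384516
scene pan [(0.59, [0.0829, -0.0026, 0.2295]), (0.25, [-0.0332, -0.001, 0.2202])]
scene pan_grip [(0.8, [0.1299, 0.0009, 0.2888]), (0.57, [0.1479, -0.1633, -0.0028]), (0.39, [-0.0341, 0.0012, 0.2189])]
scene pan_lip [(0.72, [0.0393, 0.0017, 0.237]), (0.53, [-0.0319, 0.001, 0.2192])]
scene cover_edge [(0.68, [-0.0316, 0.0019, 0.2211])]
scene cover_hinge [(0.59, [-0.0195, 0.0009, 0.1693])]
scene rod0 [(0.69, [0.073, -0.0037, 0.2351]), (0.48, [0.222, 0.1814, 0.0001]), (0.18, [0.0869, -0.0007, 0.2303])]
top pan []
top pan_grip []
top pan_lip []
top cover_edge []
top cover_hinge []
top rod0 []
wrist pan [(0.94, [0.0813, -0.0008, 0.2278]), (0.27, [0.0738, -0.0047, 0.232])]
wrist pan_grip [(0.89, [0.1262, -0.0031, 0.2879]), (0.33, [0.0839, -0.0053, 0.228]), (0.21, [0.1509, -0.1626, 0.0009])]
wrist pan_lip [(0.56, [0.0362, -0.0017, 0.2389])]
wrist cover_edge [(0.98, [-0.0358, 0.003, 0.2283]), (0.4, [0.039, -0.0032, 0.2383])]
wrist cover_hinge [(0.6, [-0.0192, -0.0008, 0.1763])]
wrist rod0 [(0.91, [0.0968, -0.005, 0.232]), (0.79, [0.0741, -0.0048, 0.2341]), (0.66, [0.1029, -0.0019, 0.2353]), (0.58, [0.0871, -0.0034, 0.2295])]
```

View pics/stage.png

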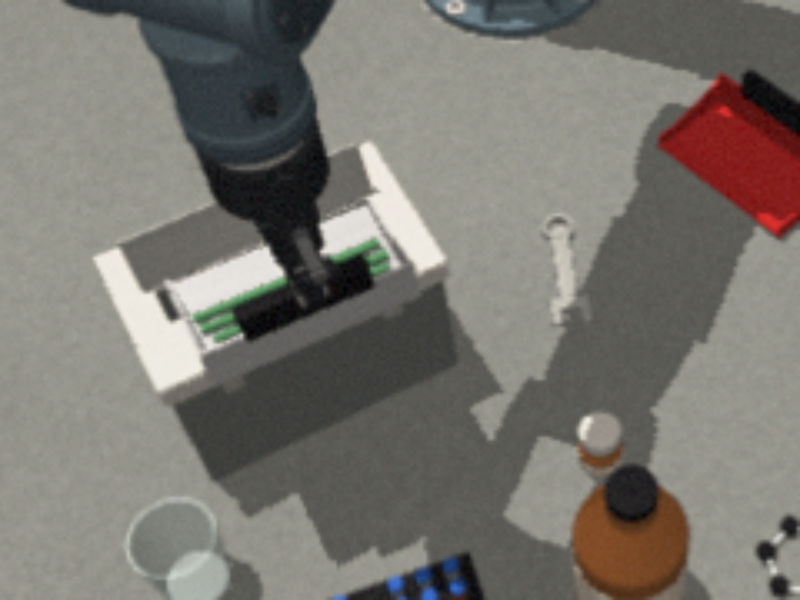

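The pan is level and lined up with the slot, and all the rods are still in it. I'll lower it, bring the lip up to the cover and use that backstop to pivot the pan lip-down in a light grip.

Call:
servo_tool(series=[[0,-0.003,0.006,0],[0,-0.01,0.018,0],[0,-0.02,0.03,0],[0,-0.03,0.04,0],[0,-0.04,0.045,0],[0,-0.046,0.046,0],[0,-0.05,0.046,0],[0,-0.05,0.046,0]])

```text
time_s: 11.55
position: [0.5678, -0.2214, 0.2481]
ee_rot: [3.141, 0.001, 1.936]
contact_force: [0.5, -0.0, -4.4]
finger_gap: 0.14
```

Call:
servo_tool(series=[[0,0,0,0],[0,-0.003,0,0],[0,-0.006,0,0],[0,-0.009,-0.001,0],[0,-0.012,-0.003,0],[0,-0.015,-0.006,0],[0,-0.015,-0.006,0]], newtons=25)

```text
time_s: 12.25
position: [0.5543, -0.2265, 0.2543]
ee_rot: [3.14, 0.001, 1.937]
contact_force: [4.8, 2.0, -3.3]
finger_gap: 0.138
```

```bash
cat > look.py <<'E'
from h import *
import sys
s=r.get_state(); print(s["time_s"],inbin(s["position"]),np.round(BR.T@s["contact_force"],2),s["finger_gap"],np.round(s["wrist_torque"],2))
for n in ["scene","wrist"]:
    c=r.camera(n); save(n+sys.argv[1]+".png",c)
    for t in ["pan","pan_grip","pan_lip","cover_edge","rod0"]:
        print(n,t,[(round(d["conf"],2),inbin(d["centre"]).tolist()) for d in r.mark_of(n,t) if d["centre"][1]<0.][:4])
E
python3 look.py 2
```

```text
12.25 [ 0.065  -0.0008  0.2543] [ 5.25  0.17 -3.33] 0.13838037013051804 [ 0.47 -1.02 -0.  ]
scene pan [(0.63, [0.0232, -0.0054, 0.19])]
scene pan_grip [(0.57, [0.0622, -0.0013, 0.2479]), (0.25, [-0.0218, -0.0044, 0.1951])]
scene pan_lip [(0.58, [-0.024, -0.0005, 0.1958])]
scene cover_edge [(0.62, [-0.0368, 0.0005, 0.2199])]
scene rod0 [(0.2, [0.1473, -0.1623, 0.0022])]
wrist pan [(0.92, [0.024, -0.0025, 0.1845]), (0.72, [0.0105, -0.0066, 0.1942])]
wrist pan_grip [(0.83, [0.0622, -0.0045, 0.2501])]
wrist pan_lip [(0.63, [-0.0225, -0.0053, 0.1969])]
wrist cover_edge [(0.71, [-0.0395, 0.0025, 0.2256])]
wrist rod0 [(0.8, [0.0255, -0.0095, 0.1892]), (0.74, [0.0431, -0.0011, 0.1954]), (0.71, [0.0153, -0.0049, 0.1946]), (0.64, [0.0376, -0.003, 0.1909])]
```

Call:
servo_tool(series=[[0,-0.003,-0.002,0],[0,-0.006,-0.004,0],[0,-0.009,-0.007,0],[0,-0.012,-0.01,0],[0,-0.012,-0.01,0]], newtons=20)

```text
time_s: 13.35
position: [0.5455, -0.23, 0.2661]
ee_rot: [3.134, 0.003, 1.938]
contact_force: [11.2, 5.8, 3.5]
finger_gap: 0.139
```

```bash
python3 look.py 3
```

```text
13.35 [ 0.0556 -0.0009  0.2661] [12.54  1.45  3.51] 0.1390368712841896 [ 1.14 -2.25 -0.05]
scene pan [(0.95, [0.0223, -0.0062, 0.1979])]
scene pan_grip [(0.66, [0.0541, -0.0024, 0.2576])]
scene pan_lip [(0.63, [-0.0208, -0.0022, 0.1951])]
scene cover_edge [(0.56, [-0.0358, -0.0011, 0.2202])]
scene rod0 []
wrist pan [(0.85, [0.023, -0.0023, 0.1954]), (0.46, [-0.04, 0.0047, 0.2278])]
wrist pan_grip [(0.69, [0.057, -0.0062, 0.2592])]
wrist pan_lip [(0.82, [-0.024, -0.0056, 0.1953]), (0.54, [0.0107, -0.0041, 0.1961])]
wrist cover_edge [(0.8, [-0.0408, 0.0045, 0.2239])]
wrist rod0 [(0.9, [0.0017, -0.0055, 0.1921]), (0.89, [0.0098, -0.003, 0.197]), (0.7, [-0.0039, -0.0058, 0.1965]), (0.62, [0.0125, 0.0008, 0.2006])]
```

Call:
servo_tool(series=[[0,-0.003,-0.003,0],[0,-0.006,-0.006,0],[0,-0.009,-0.009,0],[0,-0.012,-0.011,0],[0,-0.015,-0.013,0],[0,-0.015,-0.013,0]])

```text
time_s: 14.55
position: [0.5321, -0.2352, 0.2802]
ee_rot: [3.132, 0.004, 1.938]
contact_force: [10.7, 8.1, 6.2]
finger_gap: 0.145
```

```bash
python3 look.py 4; python3 -c "
import cv2
a=cv2.imread('pics/wrist4.png');b=cv2.imread('pics/scene4.png')[110:254,60:252]
cv2.imwrite('pics/m4.png',cv2.hconcat([cv2.resize(a,(400,300)),cv2.resize(b,(400,300),interpolation=2)]))"
```

```text
14.55 [ 0.0412 -0.0009  0.2802] [12.93  3.71  6.19] 0.14530280192638761 [ 1.46 -2.37 -0.  ]
scene pan [(0.58, [0.0233, -0.0017, 0.2037])]
scene pan_grip [(0.81, [0.0455, -0.0019, 0.2744])]
scene pan_lip []
scene cover_edge [(0.84, [-0.0342, 0.0006, 0.2202])]
scene rod0 []
wrist pan [(0.96, [0.0184, -0.0054, 0.201])]
wrist pan_grip [(0.95, [0.0423, -0.0042, 0.2718])]
wrist pan_lip [(0.65, [-0.0277, -0.0077, 0.1958])]
wrist cover_edge [(0.72, [-0.0012, -0.004, 0.199]), (0.71, [-0.04, 0.0063, 0.2242])]
wrist rod0 [(0.84, [-0.0114, -0.0063, 0.195]), (0.74, [-0.0045, -0.0032, 0.1992]), (0.62, [0.0004, -0.0007, 0.2056]), (0.57, [-0.0189, -0.0071, 0.198])]
```

View pics/m4.png

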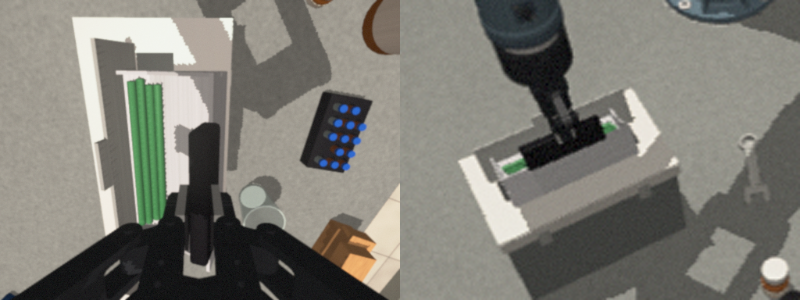

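Call:
servo_tool(series=[[0,-0.004,-0.003,0],[0,-0.008,-0.006,0],[0,-0.012,-0.008,0],[0,-0.016,-0.01,0],[0,-0.02,-0.012,0],[0,-0.024,-0.013,0],[0,-0.027,-0.014,0],[0,-0.027,-0.014,0]])

```text
time_s: 15.95
position: [0.5025, -0.2461, 0.2902]
ee_rot: [-3.14, -0.0, 1.936]
contact_force: [-0.5, 1.5, 0.2]
finger_gap: 0.004
```

```bash
python3 look.py 5
```

```text
15.95 [ 0.0096 -0.0005  0.2902] [0.09 1.52 0.23] 0.004445485031990081 [-0.03 -0.01  0.02]
scene pan [(0.73, [-0.0005, -0.0041, 0.1504])]
scene pan_grip [(0.93, [-0.0185, 0.0008, 0.22])]
scene pan_lip []
scene cover_edge [(0.71, [-0.0344, 0.0003, 0.2187]), (0.3, [0.0002, -0.0026, -0.0014])]
scene rod0 []
wrist pan [(0.76, [-0.0129, -0.0064, 0.1394])]
wrist pan_grip [(0.98, [-0.0233, -0.0025, 0.2198])]
wrist pan_lip [(0.49, [-0.021, -0.0035, 0.2182])]
wrist cover_edge [(0.58, [-0.0395, 0.0035, 0.2238])]
wrist rod0 [(0.48, [0.2774, -0.0273, -0.0014])]
```

```bash
python3 -c "
import cv2
a=cv2.imread('pics/wrist5.png');b=cv2.imread('pics/scene5.png')[110:254,60:252]
cv2.imwrite('pics/m5.png',cv2.hconcat([cv2.resize(a,(400,300)),cv2.resize(b,(400,300),interpolation=2)]))"
```

```text
(no output)
```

View pics/m5.png

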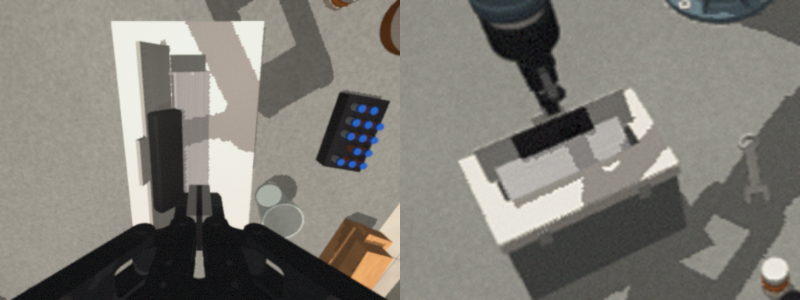

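The pan slipped off the fingertips past about 30°. It now stands lip-down in the slot with its bar leaning on the cover at (165,160), and no rods are visible on it, so they have probably gone in. I'll turn 90° to take it by a side wall, and look from above first.

Call:
servo_tool(series=[[0,0,-0.02,0],[0,0,-0.04,0.14],[0.01,0,-0.05,0.29],[0.02,0,-0.05,0.43],[0.03,0,-0.05,0.57],[0.04,0,-0.05,0.71],[0.04,0,-0.05,0.85],[0.04,0,-0.05,1.0]], claw=0.45)

```text
time_s: 17.35
position: [0.489, -0.208, 0.3405]
ee_rot: [3.141, 0.0, 0.931]
contact_force: [-0.4, 0.2, 0.3]
finger_gap: 0.447
```

Run:
```python
from h import *
s=r.get_state(); print(s["time_s"],inbin(s["position"]),s["ee_rot"],s["joint_pos"])
```

```text
17.35 [0.0107 0.0399 0.3405] [3.14122983e+00 1.48562557e-05 9.31406790e-01] [-6.25656600e-01  1.07290252e-02  1.57310463e+00 -1.98391155e-05
  1.55739641e+00  1.37331962e-02]
```

Call:
servo_tool(series=[[0,0,0,0.14],[0,0,0,0.28],[0,0,0,0.42],[0,0,0,0.565],[0,0,0,0.565]])

```text
time_s: 17.85
position: [0.489, -0.2083, 0.3403]
ee_rot: [3.141, -0.0, 0.371]
contact_force: [-1.2, -0.5, -0.6]
finger_gap: 0.449
```

Run:
```python
from h import *
s=r.get_state(); print(s["time_s"],inbin(s["position"]),s["ee_rot"])
c=r.camera("wrist"); save("wrist6.png",c); im=cv2.imread("pics/wrist6.png")
def drawpan(im,th,bx,bz,by,col):
    c_,s_=np.cos(th),np.sin(th)
    f=lambda x,y,z:BC+BR@np.array([bx+(x-.0445)*c_-(z-.058)*s_, by+y, bz+(x-.0445)*s_+(z-.058)*c_])
    L=[]
    for y in(-.083,.083): L+=[[f(.05,y,0),f(-.026,y,0),f(-.05,y,.006)],[f(.05,y,0),f(.05,y,.02),f(-.05,y,.02)]]
    L+=[[f(.05,-.083,0),f(.05,.083,0)]]
    L+=[[f(x,y,.074) for x,y in((.0375,-.05),(.0375,.05),(.0515,.05),(.0515,-.05),(.0375,-.05))]]
    L+=[[f(x,y,.042) for x,y in((.0515,-.05),(.0515,.05))]]
    k=3
    for l in L: cv2.polylines(im,[(proj(c,l)*k).astype(int)],0,col,1)
big=cv2.resize(im,None,fx=3,fy=3,interpolation=2)
drawpan(big,np.radians(60),-.021,.22,-.002,(0,0,255))
v,u=np.nonzero(r.trace("wrist","pan")[0]["mask"]); print(u.min(),u.max(),v.min(),v.max())
for t in ["pan_grip","pan_lip","pan","rod0","cover_edge"]: print(t,[(round(d["conf"],2),inbin(d["centre"]).tolist()) for d in r.mark_of("wrist",t)][:3])
u0=max(0,int((u.min()+u.max())/2*3-400)); v0=max(0,int((v.min()+v.max())/2*3-300))
cv2.imwrite("pics/m6.png",big[v0:v0+600,u0:u0+800]); print(u0,v0)
```

```text
17.85 [0.0106 0.0396 0.3403] [ 3.14142234e+00 -3.62855923e-05  3.70564477e-01]
0 22 142 189
pan_grip []
pan_lip []
pan [(0.96, [-0.0116, -0.0049, 0.1429])]
rod0 []
cover_edge [(0.87, [-0.0423, 0.0038, 0.2249])]
0 196
```

View pics/m6.png

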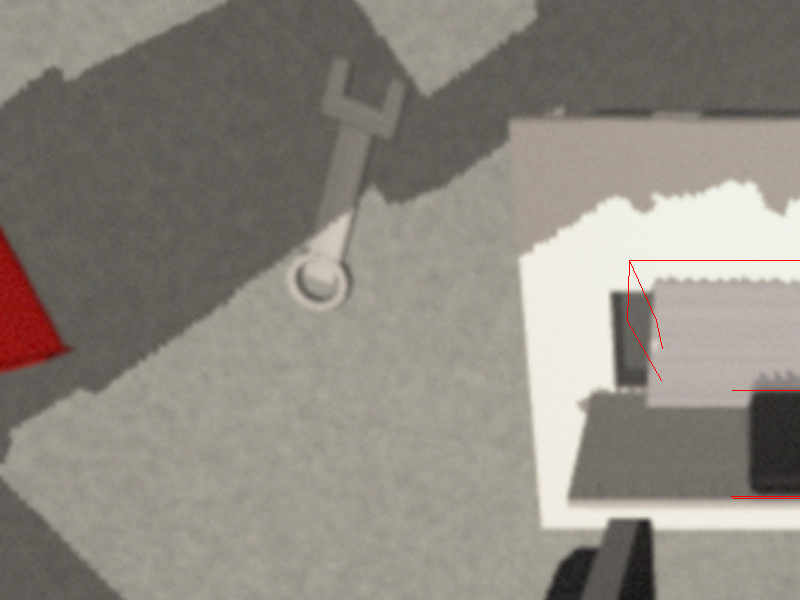

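The overlay at 60° doesn't fit. The light strip is the pan's back wall (rows 280–405), the bar is at rows 390–490, and the dark end of the slot shows at (630,340) with no rods. I'll fit the tilt.

Run:
```python
from h import *
from scipy.optimize import least_squares
c=r.camera("wrist")
def f(p,x,y,z):
    th,bx,bz=p; c_,s_=np.cos(th),np.sin(th)
    return BC+BR@np.array([bx+(x-.0445)*c_-(z-.058)*s_, y, bz+(x-.0445)*s_+(z-.058)*c_])
row=lambda p,x,y,z: proj(c,f(p,x,y,z))[0][1]
# observed rows: wall bottom corner, wall top at y=.08; bar top(inner) & bar lower(outer)
def res(p):
    tip=f(p,.0375,0,.074); t=BR.T@(tip-BC)
    cov=-.0205-(t[2]-.172)*np.tan(.35)+.002
    return [row(p,.05,.07,0)-158.7,row(p,.05,.07,.042)-200.3,row(p,.0515,.05,.042)-196,(t[0]-cov)*1000*.3, (p[1]+.021)*300,(p[2]-.22)*300]
for t0 in (.7,.9,1.1):
    q=least_squares(res,[t0,-.021,.22]); print(q.cost,np.degrees(q.x[0]),q.x[1:],np.round(q.fun,2))
p=q.x
for n,a in dict(corner=(.05,.083,0),walltop=(.05,.083,.042),lip=(-.048,0,.009),bartop_in=(.0375,0,.074)).items(): print(n,inbin(f(p,*a)),proj(c,f(p,*a))[0].round())
for x in(.016,.018,.02): print(proj(c,BC+BR@np.array([x,.09,.17]))[0].round(1))
```

```text
4.0375238212754905 46.95269020696946 [-0.02308499  0.22164787] [ 0.16 -2.12  1.7  -0.24 -0.63  0.49]
4.037523821275123 46.95268657911556 [-0.02308499  0.22164787] [ 0.16 -2.12  1.7  -0.24 -0.63  0.49]
4.037523821274922 46.95268742009278 [-0.02308499  0.22164787] [ 0.16 -2.12  1.7  -0.24 -0.63  0.49]
corner [0.0231 0.083  0.1861] [210. 159.]
walltop [-0.0076  0.083   0.2147] [207. 198.]
lip [-0.0504  0.      0.1206] [285. 204.]
bartop_in [-0.0396 -0.      0.2275] [296. 236.]
[205.3 161.8]
[205.2 160. ]
[205.1 158.1]
```

Call:
servo_tool(series=[[0,-0.005,0,-0.145],[0,-0.01,0,-0.29],[-0.005,-0.02,0,-0.435],[-0.009,-0.02,0.01,-0.58],[-0.009,-0.02,0.02,-0.725],[-0.009,-0.02,0.03,-0.87],[-0.009,-0.02,0.04,-1.015],[-0.009,-0.02,0.05,-1.16]], claw=0.33)

```text
time_s: 19.05
position: [0.4733, -0.1929, 0.29]
ee_rot: [3.141, 0.0, 1.539]
contact_force: [-0.4, -0.2, -0.4]
finger_gap: 0.331
```

Call:
servo_tool(series=[[0,0,0,-0.14],[0,0,0,-0.28],[0,0,0,-0.405],[0,0,0,-0.405],[0,0,0,-0.405]])

```text
time_s: 19.55
position: [0.4733, -0.1929, 0.2903]
ee_rot: [-3.142, 0.0, 1.934]
contact_force: [-1.0, 0.3, -0.2]
finger_gap: 0.328
```

Run:
```python
from h import *
s=r.get_state(); print(s["time_s"],inbin(s["position"]),s["ee_rot"],s["finger_gap"])
c=r.camera("wrist"); save("wrist7.png",c); im=cv2.imread("pics/wrist7.png")
for y in(.077,.05,.06,.044): print(y,[proj(c,BC+BR@np.array(q))[0].round().tolist() for q in ((-.0076,y,.2147),(.023,y,.186))])
cv2.imwrite("pics/m7.png",cv2.resize(im,(800,600)))
```

```text
19.55 [0.0015 0.0596 0.2903] [-3.14157778e+00  4.65736731e-06  1.93378145e+00] 0.32839209372842426
0.077 [[243.0, 176.0], [281.0, 166.0]]
0.05 [[244.0, 210.0], [281.0, 197.0]]
0.06 [[243.0, 198.0], [281.0, 186.0]]
0.044 [[244.0, 217.0], [280.0, 203.0]]
```

View pics/m7.png

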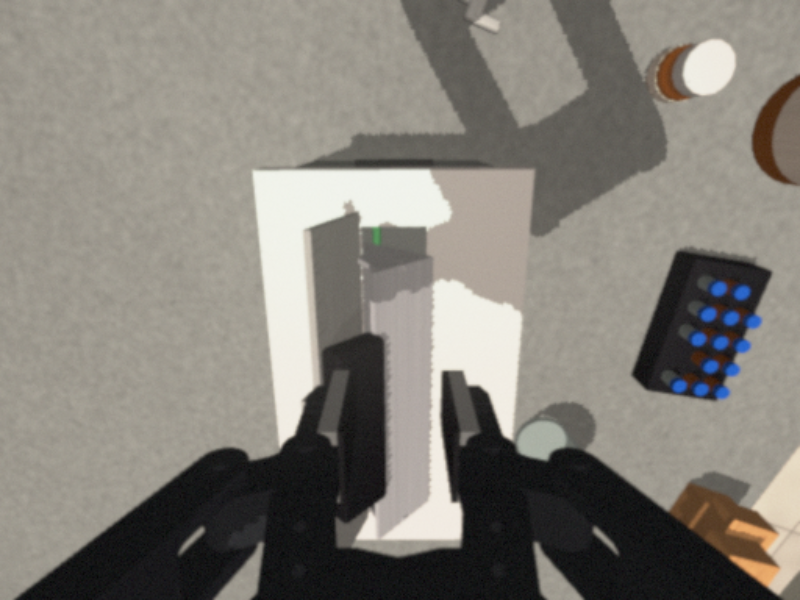

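The wrist view shows a green rod lying inside the bin at (376,235), and the pan's back wall top edge at col ~380 with a gap to the cover. I'll go down to pinch the wall beside the bar.

Call:
servo_tool(series=[[0.002,0,0.03,0],[0.002,0,0.055,0],[0.002,0,0.07,0],[0.002,0,0.08,0],[0.002,0,0.088,0],[0.002,0,0.093,0],[0.002,0,0.093,0]])

```text
time_s: 20.3
position: [0.4725, -0.1911, 0.1971]
ee_rot: [-3.141, -0.0, 1.936]
contact_force: [-0.8, -0.5, -0.5]
finger_gap: 0.331
```

Call:
servo_tool(series=[[0,0,0,0],[0,-0.001,0,0],[0,-0.001,0,0],[0,-0.001,0,0],[0,-0.001,0,0]], claw=0, newtons=50)

```text
time_s: 20.8
position: [0.4692, -0.1928, 0.199]
ee_rot: [-3.136, 0.0, 1.936]
contact_force: [-18.1, -2.5, 13.8]
finger_gap: 0.073
```

Call:
servo_tool(series=[[0,0.002,-0.005,0],[0,0.005,-0.01,0],[0,0.009,-0.015,0],[0,0.013,-0.02,0],[0,0.017,-0.025,0],[0,0.02,-0.03,0],[0,0.02,-0.03,0]])

```text
time_s: 21.5
position: [0.4932, -0.1844, 0.2299]
ee_rot: [3.136, 0.004, 1.938]
contact_force: [6.2, 2.7, -4.9]
finger_gap: 0.064
```

```bash
python3 look.py 8; python3 -c "
import cv2
a=cv2.imread('pics/wrist8.png');b=cv2.imread('pics/scene8.png')[110:254,60:252]
cv2.imwrite('pics/m8.png',cv2.hconcat([cv2.resize(a,(400,300)),cv2.resize(b,(400,300),interpolation=2)]))"
```

```text
21.5 [0.0231 0.0604 0.2299] [ 6.72  0.3  -4.95] 0.0639099612991159 [ 0.89 -1.56 -0.14]
scene pan [(0.89, [0.0155, -0.0023, 0.1734])]
scene pan_grip [(0.72, [0.0083, -0.0017, 0.2479])]
scene pan_lip []
scene cover_edge [(0.68, [-0.0342, 0.0005, 0.2206])]
scene rod0 [(0.55, [0.2781, -0.0308, 0.001])]
wrist pan [(0.93, [0.0164, -0.0045, 0.174])]
wrist pan_grip []
wrist pan_lip [(0.6, [-0.0262, -0.0058, 0.1477])]
wrist cover_edge [(0.77, [-0.0386, 0.0028, 0.222])]
wrist rod0 []
```

View pics/m8.png

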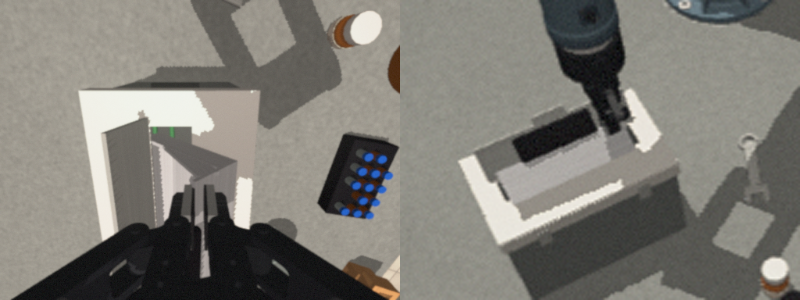

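Excellent: the pan is coming out along its own line, and two rods show inside the slot. Continuing.

Call:
servo_tool(series=[[0,0.005,-0.005,0],[0,0.01,-0.01,0],[0,0.015,-0.016,0],[0,0.02,-0.022,0],[0,0.024,-0.029,0],[0,0.027,-0.037,0],[0,0.03,-0.045,0],[0,0.03,-0.05,0]])

```text
time_s: 22.9
position: [0.5189, -0.1735, 0.2787]
ee_rot: [3.141, 0.001, 1.937]
contact_force: [0.3, 1.0, -3.2]
finger_gap: 0.013
```

Call:
servo_tool(series=[[0,0,-0.01,0],[0,0.005,-0.02,0],[0,0.01,-0.03,0],[0,0.01,-0.03,0]])

```text
time_s: 23.3
position: [0.5293, -0.1699, 0.3099]
ee_rot: [3.138, 0.002, 1.937]
contact_force: [1.6, 4.1, 4.4]
finger_gap: 0.003
```

```bash
python3 look.py 9
python3 - <<'E'
from h import *
a=cv2.imread('pics/wrist9.png');b=cv2.imread('pics/scene9.png')[80:260,60:300]
cv2.imwrite('pics/m9.png',cv2.hconcat([cv2.resize(a,(400,300)),cv2.resize(b,(400,300),interpolation=2)]))
E
```

```text
23.3 [0.062  0.061  0.3099] [3.   3.26 4.42] 0.003171087868883835 [ 0.81 -0.11  0.01]
scene pan [(0.94, [0.027, 0.0489, 0.2276])]
scene pan_grip [(0.66, [0.0574, 0.008, 0.2799])]
scene pan_lip []
scene cover_edge [(0.93, [-0.0357, -0.0024, 0.2184])]
scene rod0 []
wrist pan [(0.77, [0.0296, 0.0462, 0.2256])]
wrist pan_grip [(0.61, [0.0544, 0.008, 0.2769])]
wrist pan_lip [(0.63, [-0.018, 0.0496, 0.2218])]
wrist cover_edge [(0.96, [-0.0385, 0.0047, 0.2228])]
wrist rod0 []
```

View pics/m9.png

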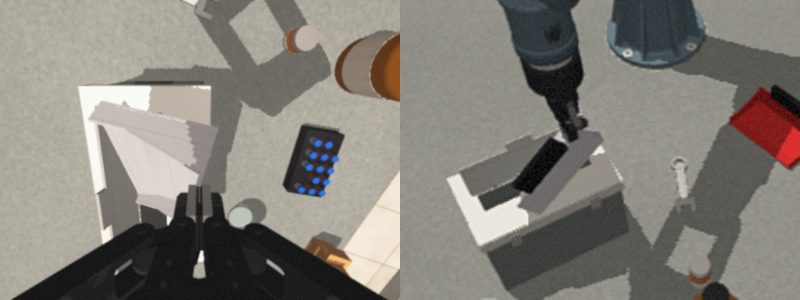

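The pan is out of the slot but rolled in the grip: +y end held up, -y end resting on the lid. I'll lower it onto the lid so I can retake it by the bar.

Call:
servo_tool(series=[[0.002,0,0.007,0],[0.004,0,0.014,0],[0.007,0,0.021,0],[0.01,0,0.028,0],[0.012,0,0.034,0],[0.014,0,0.04,0],[0.014,0,0.04,0]])

```text
time_s: 24.6
position: [0.5219, -0.156, 0.2659]
ee_rot: [-3.14, -0.002, 1.937]
contact_force: [0.5, 4.0, 0.6]
finger_gap: 0.007
```

```bash
python3 look.py 10
```

```text
24.6 [0.0601 0.0767 0.2659] [1.95 3.58 0.58] 0.007034411420794359 [ 0.65 -0.15 -0.05]
scene pan [(0.59, [0.0289, 0.0356, 0.198])]
scene pan_grip [(0.92, [0.0519, 0.0179, 0.263])]
scene pan_lip [(0.85, [-0.0158, 0.0349, 0.1913])]
scene cover_edge [(0.55, [-0.0359, -0.0015, 0.2209])]
scene rod0 [(0.54, [-0.0335, 0.0007, 0.2206])]
wrist pan [(0.58, [0.0288, 0.03, 0.196])]
wrist pan_grip [(0.9, [0.0534, 0.0098, 0.2631])]
wrist pan_lip [(0.74, [-0.0188, 0.0343, 0.1915])]
wrist cover_edge [(0.75, [-0.0379, 0.0054, 0.2228])]
wrist rod0 []
```

Call:
servo_tool(series=[[0.002,0,0.006,0],[0.004,0,0.012,0],[0.006,0,0.018,0],[0.007,0,0.024,0],[0.007,0,0.03,0],[0.007,0,0.03,0]])

```text
time_s: 25.8
position: [0.5219, -0.1495, 0.2373]
ee_rot: [3.137, 0.0, 1.937]
contact_force: [6.4, 7.5, 2.8]
finger_gap: 0.009
```

```bash
python3 look.py 11
```

```text
25.8 [0.0624 0.0827 0.2373] [8.68 4.68 2.81] 0.008901258648202473 [ 1.08 -1.05  0.1 ]
scene pan [(0.73, [0.277, -0.0296, 0.0003]), (0.57, [0.0224, 0.0242, 0.1847])]
scene pan_grip [(0.85, [0.0612, 0.0188, 0.2429])]
scene pan_lip [(0.63, [-0.0208, 0.0208, 0.1864])]
scene cover_edge [(0.92, [-0.034, 0.0026, 0.2192]), (0.33, [0.2198, 0.182, -0.0031])]
scene rod0 []
wrist pan [(0.58, [0.0241, 0.0239, 0.1827])]
wrist pan_grip [(0.87, [0.0611, 0.0177, 0.2475])]
wrist pan_lip [(0.64, [-0.0234, 0.0197, 0.1904]), (0.26, [0.2776, -0.0287, 0.0014])]
wrist cover_edge []
wrist rod0 [(0.16, [0.0232, 0.0245, 0.1808])]
```

Call:
servo_tool(series=[[0,0.003,0.004,0],[0.001,0.005,0.008,0],[0.002,0.006,0.012,0],[0.002,0.006,0.016,0],[0.002,0.006,0.016,0]])

```text
time_s: 26.9
position: [0.5273, -0.1462, 0.2218]
ee_rot: [3.137, 0.002, 1.937]
contact_force: [8.9, 4.4, 2.1]
finger_gap: 0.005
```

```bash
python3 look.py 12
```

```text
26.9 [0.0686 0.0839 0.2218] [9.92 0.88 2.1 ] 0.004561576948914311 [ 0.79 -1.45  0.03]
scene pan [(0.56, [0.023, 0.0213, 0.1817])]
scene pan_grip [(0.73, [0.0687, 0.0243, 0.233])]
scene pan_lip []
scene cover_edge [(0.56, [-0.0338, 0.0008, 0.219]), (0.23, [0.1499, -0.1596, -0.0024])]
scene rod0 []
wrist pan [(0.87, [0.0212, 0.0182, 0.1776])]
wrist pan_grip [(0.62, [0.071, 0.0197, 0.2355])]
wrist pan_lip [(0.93, [-0.0215, 0.0197, 0.1923])]
wrist cover_edge []
wrist rod0 []
```

Call:
servo_tool(series=[[0,0.003,0,0],[0,0.006,0.001,0],[0,0.009,0.002,0],[0,0.012,0.003,0],[0,0.012,0.003,0]])

```text
time_s: 28.0
position: [0.5363, -0.1421, 0.2178]
ee_rot: [-3.141, -0.0, 1.937]
contact_force: [-0.5, 0.1, 0.2]
finger_gap: 0.0
```

Call:
servo_tool(series=[[0,0,0,0],[0,0,0,0],[0,0,0,0],[0,0,-0.02,0],[0,0,-0.05,0],[0,0,-0.08,0],[0,0,-0.08,0]], claw=0.3)

```text
time_s: 28.7
position: [0.5384, -0.1431, 0.3036]
ee_rot: [3.136, 0.007, 1.937]
contact_force: [0.1, -0.0, 0.6]
finger_gap: 0.3
```

```bash
python3 look.py 13;  python3 - <<'E'
from h import *
a=cv2.imread('pics/wrist13.png');b=cv2.imread('pics/scene13.png')[80:260,60:300]
cv2.imwrite('pics/m13.png',cv2.hconcat([cv2.resize(a,(400,300)),cv2.resize(b,(400,300),interpolation=2)]))
E
```

```text
28.7 [0.0801 0.0828 0.3036] [ 0.11 -0.06  0.57] 0.2997238586492432 [-0.04  0.06 -0.01]
scene pan [(0.81, [0.0253, 0.0248, 0.1746])]
scene pan_grip [(0.96, [0.0703, 0.0279, 0.2301])]
scene pan_lip [(0.84, [-0.0167, 0.0221, 0.1802])]
scene cover_edge [(0.63, [-0.0365, -0.0014, 0.2195])]
scene rod0 []
wrist pan [(0.76, [0.0266, 0.0225, 0.1712])]
wrist pan_grip [(0.98, [0.0713, 0.0223, 0.2326])]
wrist pan_lip []
wrist cover_edge [(0.6, [-0.0425, 0.0012, 0.2241])]
wrist rod0 []
```

View pics/m13.png

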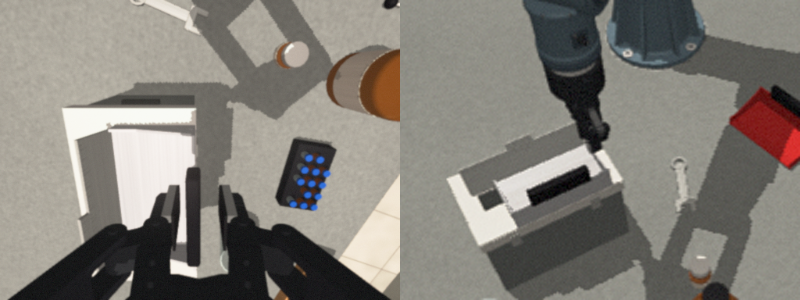

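The pan lies flat and empty on the lid, with its bar at about (193,215), so I'm retaking it by the bar with a deep grip. That was the twelfth and last viewed picture; from here I use the networks' numbers.

Call:
servo_tool(series=[[-0.02,-0.003,0,0],[-0.045,-0.007,0,0],[-0.058,-0.009,0.005,0],[-0.058,-0.009,0.035,0],[-0.058,-0.009,0.06,0],[-0.058,-0.009,0.083,0],[-0.058,-0.009,0.083,0],[-0.058,-0.009,0.083,0]], claw=0.5)

```text
time_s: 30.1
position: [0.5486, -0.1998, 0.2152]
ee_rot: [-3.141, -0.001, 1.936]
contact_force: [-0.1, 0.2, 0.1]
finger_gap: 0.502
```

Call:
servo_tool(series=[[0,0,0,0],[0,0,0,0],[0,0,0,0],[0,0,0,0],[0,0,0,0],[0,0,-0.003,0],[0,0,-0.01,0],[0,0,-0.01,0]], claw=0, newtons=70)

```text
time_s: 30.9
position: [0.5488, -0.1997, 0.2266]
ee_rot: [3.141, 0.001, 1.937]
contact_force: [-0.4, -0.6, -2.5]
finger_gap: 0.153
```

```bash
python3 look.py 14
```

```text
30.9 [0.0695 0.0262 0.2266] [-0.61 -0.39 -2.49] 0.1533523030229166 [ 0.05 -0.09 -0.  ]
scene pan [(0.96, [0.0243, 0.0227, 0.1832])]
scene pan_grip [(0.87, [0.0672, 0.0261, 0.2395])]
scene pan_lip [(0.72, [-0.0171, 0.0258, 0.1851])]
scene cover_edge [(0.75, [-0.0357, -0.0001, 0.2182])]
scene rod0 []
wrist pan [(0.68, [0.0243, 0.0211, 0.1784])]
wrist pan_grip [(0.56, [0.0668, 0.0217, 0.2379])]
wrist pan_lip [(0.93, [-0.0251, 0.0209, 0.1863])]
wrist cover_edge [(0.89, [-0.0404, 0.0035, 0.2277])]
wrist rod0 []
```

Call:
servo_tool(series=[[0,0,-0.02,0],[0,0.003,-0.045,0],[0,0.012,-0.07,0],[0.02,0.027,-0.075,-0.02],[0.05,0.05,-0.075,-0.08],[0.085,0.07,-0.075,-0.16],[0.12,0.09,-0.075,-0.25],[0.155,0.107,-0.075,-0.34]])

```text
time_s: 32.3
position: [0.5931, -0.0149, 0.3]
ee_rot: [-3.141, -0.0, 2.28]
contact_force: [0.9, -0.0, -4.2]
finger_gap: 0.146
```

Run:
```python
from h import *
s=r.get_state(); print(s["time_s"],s["position"],s["ee_rot"],s["finger_gap"],s["contact_force"])
print(w2t(s,np.array([.5835,.275,s["position"][2]])-s["position"]), s["ee_rot"][2]-2.506)
```

```text
32.3 [ 0.59309869 -0.01485543  0.30003519] [-3.14140682e+00 -3.87289895e-04  2.28016763e+00] 0.14604954422735708 [ 0.90983431 -0.04898766 -4.17493947]
[2.262e-01 1.815e-01 1.000e-04] -0.22583237302520498
```

Call:
servo_tool(series=[[0.03,0.024,0,-0.06],[0.065,0.052,0,-0.12],[0.1,0.08,0,-0.18],[0.135,0.108,0,-0.226],[0.17,0.136,0,-0.226],[0.2,0.16,0,-0.226],[0.22,0.176,0,-0.226],[0.226,0.182,0,-0.226]])

```text
time_s: 33.1
position: [0.584, 0.2766, 0.2998]
ee_rot: [-3.141, -0.001, 2.506]
contact_force: [0.6, 0.3, -3.6]
finger_gap: 0.142
```

Call:
servo_tool(series=[[0,0,0.03,0],[0,0,0.07,0],[0,0,0.115,0],[0,0,0.16,0],[0,0,0.2,0],[0,0,0.225,0],[0,0,0.235,0],[0,0,0.24,0]])

```text
time_s: 33.9
position: [0.5848, 0.2729, 0.0594]
ee_rot: [-3.14, -0.001, 2.502]
contact_force: [0.7, 0.6, -3.7]
finger_gap: 0.152
```

Call:
servo_tool(series=[[0,0,0.002,0],[0,0,0.005,0],[0,0,0.008,0],[0,0,0.011,0],[0,0,0.011,0]])

```text
time_s: 34.4
position: [0.5848, 0.2736, 0.0492]
ee_rot: [-3.141, -0.0, 2.503]
contact_force: [-0.4, 0.6, -3.1]
finger_gap: 0.151
```

Run:
```python
from h import *
s=r.get_state(); print(s["time_s"],s["position"],s["ee_rot"],s["finger_gap"],s["contact_force"])
for n in ["scene","wrist"]:
    c=r.camera(n)
    for t in ["pan","pan_grip","pan_lip"]: print(n,t,[(round(d["conf"],2),np.round(d["centre"],3).tolist()) for d in r.mark_of(n,t)][:4])
```

```text
34.4 [0.58482992 0.27363499 0.04923569] [-3.14141984e+00 -8.76281553e-05  2.50288200e+00] 0.1513681595360071 [-0.42668582  0.55468339 -3.0556564 ]
scene pan [(0.96, [0.33, 0.201, 0.0]), (0.82, [0.311, 0.51, -0.003]), (0.78, [0.546, 0.457, 0.002]), (0.77, [0.562, 0.236, 0.002])]
scene pan_grip [(0.9, [0.582, 0.278, 0.064]), (0.89, [0.307, 0.239, 0.057]), (0.86, [0.567, 0.493, 0.059]), (0.66, [0.348, 0.531, 0.059])]
scene pan_lip [(0.78, [0.36, 0.164, 0.006]), (0.69, [0.537, 0.202, 0.012]), (0.69, [0.512, 0.418, 0.009]), (0.34, [0.687, -0.347, -0.001])]
wrist pan [(0.62, [0.56, 0.237, 0.002]), (0.57, [0.715, 0.346, 0.002])]
wrist pan_grip [(0.8, [0.585, 0.27, 0.062])]
wrist pan_lip [(0.8, [0.534, 0.198, 0.015])]
```

Still about 3 mm up. Lower to contact, release and lift.

Call:
servo_tool(series=[[0,0,0.002,0],[0,0,0.004,0],[0,0,0.005,0],[0,0,0.005,0]])

```text
time_s: 35.2
position: [0.5855, 0.2739, 0.0473]
ee_rot: [3.141, 0.001, 2.503]
contact_force: [-7.7, -1.6, 16.4]
finger_gap: 0.15
```

Call:
servo_tool(series=[[0,0,0,0],[0,0,0,0],[0,0,0,0],[0,0,-0.03,0],[0,0,-0.08,0],[0,0,-0.13,0],[0,0,-0.18,0],[0,0,-0.23,0]], claw=0.4)

```text
time_s: 36.0
position: [0.5847, 0.2735, 0.2761]
ee_rot: [-3.142, -0.0, 2.503]
contact_force: [0.4, 0.2, 0.5]
finger_gap: 0.399
```

Run:
```python
from h import *
s=r.get_state(); print(s["time_s"],s["position"],s["ee_rot"],s["finger_gap"],s["contact_force"])
for n in ["scene","top"]:
    c=r.camera(n)
    for t in ["pan","pan_grip","pan_lip"]: print(n,t,[(round(d["conf"],2),np.round(d["centre"],3).tolist()) for d in r.mark_of(n,t) if np.hypot(d["centre"][0]-.56,d["centre"][1]-.24)<.08][:4])
    for t in ["cover_edge","cover_hinge"]: print(n,t,[(round(d["conf"],2),inbin(d["centre"]).tolist()) for d in r.mark_of(n,t)][:2])
    for t in ["rod0"]: print(n,t,[(round(d["conf"],2),inbin(d["centre"]).tolist(),np.round(d["centre"],3).tolist()) for d in r.mark_of(n,t)])
    # green pixels
    hsv=cv2.cvtColor(c["color"],cv2.COLOR_RGB2HSV); g=((hsv[...,0]>50)&(hsv[...,0]<78)&(hsv[...,1]>70)).astype(np.uint8)
    k,l,st,ce=cv2.connectedComponentsWithStats(g); print("green",[(st[i,4],ce[i].round().tolist(),inbin(unproj(c,ce[i],0.01)).tolist()) for i in range(1,k) if st[i,4]>3])
```

```text
36.0 [0.58470466 0.27353804 0.276113  ] [-3.14150362e+00 -7.15559615e-05  2.50275423e+00] 0.3990553484531307 [0.39967198 0.22669861 0.46620004]
scene pan [(0.71, [0.56, 0.236, 0.005])]
scene pan_grip [(0.41, [0.559, 0.237, -0.0])]
scene pan_lip [(0.98, [0.535, 0.199, 0.009])]
scene cover_edge [(0.83, [-0.0333, 0.0008, 0.217])]
scene cover_hinge [(0.93, [-0.0198, -0.0001, 0.1711])]
scene rod0 []
green [(np.int32(197), [438.0, 73.0], [-0.0455, 1.2467, 0.01]), (np.int32(4), [427.0, 74.0], [-0.0596, 1.2004, 0.01]), (np.int32(5), [454.0, 74.0], [-0.008, 1.2945, 0.01]), (np.int32(10), [510.0, 101.0], [0.2082, 1.3572, 0.01])]
top pan [(0.77, [0.562, 0.236, 0.002])]
top pan_grip [(0.75, [0.592, 0.269, 0.058])]
top pan_lip [(0.78, [0.532, 0.196, 0.007])]
top cover_edge [(0.75, [-0.0421, 0.0004, 0.2249]), (0.26, [0.1486, -0.1603, 0.0021])]
top cover_hinge [(0.76, [-0.024, 0.003, 0.1722]), (0.66, [0.2761, -0.0321, -0.0001])]
top rod0 [(0.56, [-0.019, -0.0087, 0.0086], [0.479, -0.264, 0.009])]
green [(np.int32(5), [367.0, 216.0], [-0.0137, -0.0417, 0.01])]
```

Call:
servo_tool(series=[[-0.01,-0.015,-0.01,0],[-0.03,-0.046,-0.03,0.05],[-0.055,-0.084,-0.03,0.12],[-0.08,-0.122,-0.03,0.2],[-0.105,-0.16,-0.03,0.28],[-0.13,-0.2,-0.03,0.36],[-0.155,-0.238,-0.03,0.44],[-0.18,-0.275,-0.03,0.5]], claw=0)

```text
time_s: 37.5
position: [0.5648, -0.0572, 0.3053]
ee_rot: [3.141, 0.001, 1.999]
contact_force: [0.7, 0.4, 0.6]
finger_gap: 0.001
```

Run:
```python
from h import *
s=r.get_state(); print(s["time_s"],s["position"],s["ee_rot"],s["finger_gap"])
print(w2t(s,BC+BR@np.array([.03,-.08,.3])-s["position"]), s["ee_rot"][2]-1.937)
```

```text
37.5 [ 0.56479059 -0.05719113  0.30534103] [3.14082590e+00 1.20331499e-03 1.99921810e+00] 0.0007853823405652998
[-0.2266 -0.1198  0.0055] 0.06221809694424274
```

Call:
servo_tool(series=[[-0.04,-0.02,0,0.06],[-0.08,-0.04,0,0.062],[-0.12,-0.062,0,0.062],[-0.16,-0.083,0,0.062],[-0.2,-0.105,0,0.062],[-0.226,-0.12,0,0.062],[-0.226,-0.12,0,0.062]])

```text
time_s: 38.2
position: [0.5493, -0.3149, 0.3045]
ee_rot: [-3.141, 0.001, 1.935]
contact_force: [0.2, 0.4, 0.6]
finger_gap: -0.002
```

Run:
```python
from h import *
s=r.get_state(); print(s["time_s"],inbin(s["position"]),s["ee_rot"][2])
c=r.camera("wrist"); save("wrist20.png",c)
for t in ["rod0","rod2"]: print(t,[(round(d["conf"],2),inbin(d["centre"]).tolist()) for d in r.mark_of("wrist",t)])
print("slot corners",[proj(c,BC+BR@np.array([x,y,.17]))[0].round().tolist() for x in(-.018,.018) for y in(-.094,.094)])
hsv=cv2.cvtColor(c["color"],cv2.COLOR_RGB2HSV); g=((hsv[...,0]>45)&(hsv[...,0]<80)&(hsv[...,1]>70)).astype(np.uint8)
k,l,st,ce=cv2.connectedComponentsWithStats(g); print("green",[(st[i].tolist(),inbin(unproj(c,ce[i],0.01)).tolist()) for i in range(1,k) if st[i,4]>3])
p=cv2.findNonZero(g)
```

```text
38.2 [ 0.0287 -0.0816  0.3045] 1.9354085512682173
rod0 [(0.95, [-0.0145, -0.0035, 0.0082]), (0.94, [-0.0462, 0.0025, 0.0077])]
rod2 [(0.95, [-0.0145, -0.0035, 0.0082]), (0.94, [-0.0462, 0.0025, 0.0077])]
slot corners [[206.0, 189.0], [193.0, -49.0], [244.0, 189.0], [241.0, -49.0]]
green [([196, 22, 7, 100, 286], [-0.0437, 0.0283, 0.01]), ([216, 31, 9, 110, 580], [-0.0183, 0.0005, 0.01])]
```

Call:
servo_tool(series=[[0,0.03,0,0],[0,0.07,0,0],[0,0.08,0,0],[0,0.08,0,0]])

```text
time_s: 38.75
position: [0.6268, -0.2787, 0.3042]
ee_rot: [-3.141, -0.0, 1.945]
contact_force: [-0.3, -0.5, -0.5]
finger_gap: 0.002
```

```bash
cat > g.py <<'E'
from h import *
s=r.get_state(); print(s["time_s"],inbin(s["position"]),s["ee_rot"][2])
c=r.camera("wrist"); save("wrist21.png",c)
print([(round(d["conf"],2),inbin(d["centre"]).tolist()) for d in r.mark_of("wrist","rod0")])
print([(round(d["conf"],2),int(d["mask"].sum())) for d in r.trace("wrist","rod0")])
hsv=cv2.cvtColor(c["color"],cv2.COLOR_RGB2HSV); g=((hsv[...,0]>45)&(hsv[...,0]<80)&(hsv[...,1]>70)).astype(np.uint8)
k,l,st,ce=cv2.connectedComponentsWithStats(g)
for i in range(1,k):
    if st[i,4]>3:
        print(st[i].tolist(),inbin(unproj(c,ce[i],0.01)).tolist())
        for v in range(st[i,1]+5,st[i,1]+st[i,3],20):
            u=np.nonzero(l[v]==i)[0]; print("  row",v,"x",[inbin(unproj(c,(a,v),.01))[0] for a in(u.min()-.5,u.max()+.5)],"V",c["color"][v,u.min():u.max()+1,1].tolist())
E
python3 g.py
```

```text
38.75 [ 0.114  -0.0755  0.3042] 1.944709696538458
[(0.9, [-0.0461, -0.0005, 0.0043]), (0.9, [-0.0694, 0.0029, 0.0137]), (0.63, [-0.0532, -0.0071, 0.0021])]
[(0.97, 674), (0.84, 772), (0.77, 752), (0.24, 6263)]
[111, 27, 33, 121, 2153] [-0.0563, 0.0038, 0.01]
  row 32 x [np.float64(-0.0696), np.float64(-0.0417)] V [92, 119, 137, 141, 132, 114, 100, 110, 131, 146, 143, 126, 108, 87, 81, 90, 98, 116, 139, 144, 136, 120]
  row 52 x [np.float64(-0.0691), np.float64(-0.042)] V [101, 133, 144, 137, 121, 102, 94, 116, 135, 144, 135, 115, 94, 83, 94, 106, 130, 142, 144, 131, 111]
  row 72 x [np.float64(-0.0699), np.float64(-0.0423)] V [91, 121, 134, 141, 134, 111, 93, 106, 129, 147, 141, 125, 100, 85, 88, 102, 132, 143, 139, 126, 104]
  row 92 x [np.float64(-0.0694), np.float64(-0.0425)] V [101, 130, 141, 136, 123, 101, 104, 129, 145, 143, 132, 110, 88, 91, 113, 137, 141, 138, 121, 99]
  row 112 x [np.float64(-0.0689), np.float64(-0.0442)] V [115, 138, 138, 130, 109, 95, 108, 135, 145, 137, 115, 96, 98, 125, 143, 144, 136, 113]
  row 132 x [np.float64(-0.0697), np.float64(-0.0445)] V [95, 127, 140, 135, 116, 95, 97, 130, 145, 141, 121, 101, 97, 131, 146, 146, 127, 96]
[356, 326, 3, 2, 4] [0.2961, -0.3961, 0.01]
```

All four rods are accounted for on the bin floor: bin x about -0.066, -0.056 and -0.046 in this view, and -0.018 in the previous one. Next, close the cover from behind.

Call:
servo_tool(series=[[0.01,-0.035,0,0],[0.025,-0.075,0,0],[0.045,-0.115,0,0],[0.06,-0.155,0,0],[0.075,-0.19,0,0],[0.075,-0.205,0,0],[0.075,-0.205,0,0]])

```text
time_s: 39.6
position: [0.4057, -0.2861, 0.3051]
ee_rot: [3.141, 0.002, 1.938]
contact_force: [0.4, -0.7, 0.2]
finger_gap: -0.001
```

Call:
servo_tool(series=[[0,0,0.03,0],[0,0,0.06,0],[0,0,0.09,0],[0,0,0.098,0],[0,0.005,0.098,0],[0,0.015,0.098,0],[0,0.025,0.098,0],[0,0.035,0.098,0]])

```text
time_s: 40.4
position: [0.4418, -0.2728, 0.2078]
ee_rot: [3.141, 0.002, 1.941]
contact_force: [-1.7, -1.0, 1.5]
finger_gap: 0.003
```

Call:
servo_tool(series=[[0,0.01,0,0],[0,0.02,0,0],[0,0.03,0,0],[0,0.04,0,0],[0,0.045,0,0],[0,0.05,0,0]])

```text
time_s: 41.0
position: [0.4871, -0.2541, 0.206]
ee_rot: [-3.141, -0.001, 1.941]
contact_force: [-0.8, -1.3, 0.0]
finger_gap: -0.001
```

```bash
cat > cv.py <<'E'
from h import *
s=r.get_state(); print(s["time_s"],inbin(s["position"]),s["ee_rot"][2],np.round(s["contact_force"],1))
for n in ["scene","top"]:
    c=r.camera(n)
    for t in ["cover_edge"]: print(n,t,[(round(d["conf"],2),inbin(d["centre"]).tolist()) for d in r.mark_of(n,t)][:3])
E
python3 cv.py
```

```text
41.0 [-0.0076 -0.0024  0.206 ] 1.941080021686136 [-0.8 -1.3  0. ]
scene cover_edge [(0.74, [0.0132, -0.0011, 0.2127])]
top cover_edge [(0.93, [0.0081, 0.0034, 0.2183])]
```

Call:
servo_tool(series=[[0,0.006,0.003,0],[0,0.012,0.007,0],[0,0.016,0.012,0],[0,0.02,0.017,0],[0,0.022,0.022,0],[0,0.024,0.026,0],[0,0.025,0.029,0],[0,0.026,0.031,0]])

```text
time_s: 42.0
position: [0.511, -0.2449, 0.1749]
ee_rot: [-3.141, -0.0, 1.941]
contact_force: [-1.0, -0.1, 0.7]
finger_gap: -0.0
```

Call:
servo_tool(series=[[0,0.002,0.002,0],[0,0.004,0.004,0],[0,0.004,0.006,0],[0,0.004,0.006,0]])

```text
time_s: 42.4
position: [0.5135, -0.2448, 0.1737]
ee_rot: [-3.138, 0.002, 1.941]
contact_force: [-19.2, 3.2, 30.1]
finger_gap: -0.002
```

```bash
python3 cv.py
```

```text
42.4 [ 0.0204 -0.0032  0.1737] 1.9410962492271335 [-19.2   3.2  30.1]
scene cover_edge [(0.98, [0.0325, -0.0004, 0.1706])]
top cover_edge [(0.73, [0.0323, 0.0008, 0.1754])]
```

Call:
servo_tool(series=[[0,0,-0.01,0],[0,0,-0.04,0],[0,0,-0.08,0],[0,0,-0.13,0],[0,-0.03,-0.15,0],[0,-0.06,-0.15,0],[0,-0.06,-0.15,0]])

```text
time_s: 43.3
position: [0.4573, -0.2665, 0.3207]
ee_rot: [3.141, 0.002, 1.939]
contact_force: [0.8, -0.4, -0.6]
finger_gap: -0.001
```

```bash
python3 cv.py
python3 - <<'E'
from h import *
ref=dict(amber_bottle=[.765,.005],clear_bottle=[.714,.345],beaker=[.69,-.346],vial_rack=[.762,-.179],molecule=[.763,.161],spanner=[.427,.002],sample_jar=[.635,0])
for n in ["scene","top"]:
    c=r.camera(n)
    for t in ["pan","pan_grip","pan_lip"]: print(n,t,[(round(d["conf"],2),np.round(d["centre"],3).tolist()) for d in r.mark_of(n,t) if np.hypot(d["centre"][0]-.56,d["centre"][1]-.24)<.08][:2])
    for t,q in ref.items(): print(n,t,[round(float(np.hypot(*(np.array(d["centre"][:2])-q))),3) for d in r.mark_of(n,t)[:1]])
E
```

```text
43.3 [-0.0398 -0.0033  0.3207] 1.9387924209306426 [ 0.8 -0.4 -0.6]
scene cover_edge [(0.74, [0.0351, 0.0007, 0.171])]
top cover_edge [(0.75, [0.0289, -0.0014, 0.1742])]
scene pan [(0.57, [0.561, 0.234, 0.003])]
scene pan_grip [(0.79, [0.584, 0.274, 0.061])]
scene pan_lip [(0.81, [0.536, 0.197, 0.012])]
scene amber_bottle []
scene clear_bottle [0.002]
scene beaker [0.002]
scene vial_rack [0.003]
scene molecule [0.002]
scene spanner [0.002]
scene sample_jar [0.003]
top pan [(0.95, [0.564, 0.234, 0.002])]
top pan_grip [(0.84, [0.588, 0.274, 0.058])]
top pan_lip [(0.61, [0.531, 0.198, 0.007])]
top amber_bottle [0.004]
top clear_bottle [0.0]
top beaker [0.003]
top vial_rack [0.001]
top molecule [0.002]
top spanner [0.003]
top sample_jar [0.003]
```

```bash
python3 -c "
from station import r
print(r.sign_off())"
```

```text
the job is handed in; nothing more can be done
None
```

I tipped all four rods into the bin, set the empty pan back on the bench near its first spot, shut the cover, and handed the job in at about 43 s of robot time.

**What went wrong on the way:** while I pivoted the pan against the open cover, it slipped from the light grip and dropped lip-first into the slot. The rods went in with it. I pulled the pan out by its back wall, and it rolled in the grip on the way. I set it down on the bin lid, took it again by the bar and carried it back. The cover was then pushed shut from behind and pressed with about 30 N.

**Last checks:**
- **Rods:** before I shut the cover, two wrist views together showed four rods on the bin floor, at x about -66, -56, -46 and -18 mm in the bin's frame. No single view showed all four, and no rods showed outside the bin.
- **Cover:** its edge measured at lid height, 171–174 mm (good to about 4 mm), which is shut. When pressed, the fingertips stopped at the height of the shut cover's top face.
- **Pan:** it stands released at about (0.56, 0.235), with its underside measured 2–3 mm up and looking level, both within the network's error of about 4 mm.
- **Other things:** each measured within 4 mm of where it started. In the last scene view the network missed the amber bottle, but the top view had it in place.
- **Gripper:** it was clear of everything at the end. The fingers were not brought near the glass, though nothing measures that contact directly.

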